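# Set out the inks in order

## Task

Set out the inks for a drawing session: move the four ink bottles from the wooden storage rack to the white desk rack, one bottle upright in each place, in the same left-to-right order (seen from the robot's side) as their colour tabs show on the storage rack. Keep the bottles upright and set each one down on the rack's floor rather than dropping it, and leave the pencil cup and the wooden figure where they are.

Things in the scene. Friction and masses are not known exactly. Their poses are not given: they have to be found in the camera images.
- storage_rack: Fixed beech rack: a row of four open places, 50 x 50 mm inside, holding the inks. Origin under the row's centre on the desk; y along the row, to the robot's left within 0.6 rad; x away from the robot. Place centres x 0, y +84, +28, -28, -84 mm (left to right from the robot's side). Floor 6 mm, walls 26 mm above the desk, 6 mm thick. The front rail with the colour tabs lies at x -25 to -51 mm.
- desk_rack: Fixed white steel rack, empty, its row of four places just like the storage rack's: origin under the row's centre on the desk, y along the row, to the robot's left within 0.6 rad; place centres x 0, y +84, +28, -28, -84 mm; 50 x 50 mm inside, floor 6 mm, walls 26 mm above the desk. Behind the places, x 31 to 75 mm, a trough 20 mm high holds two pencils that need no attention.
- ink_red: Closed red ink bottle, upright, about 80 g, with red cap and white paper band: body 34 mm in diameter up to 56 mm height, then shoulder, 25 mm cap from 67 to 88 mm. Origin: centre of its underside, z its axis. It stands within 5 mm of the middle of its place. Grasp the body from above, fingers closing across the row (rack's x), tips above the walls: the next bottle is only about 20 mm off.
- ink_yellow: Closed yellow ink bottle, upright, about 80 g, with yellow cap and white paper band: body 34 mm in diameter up to 56 mm height, then shoulder, 25 mm cap from 67 to 88 mm. Origin: centre of its underside, z its axis. It stands within 5 mm of the middle of its place. Grasp the body from above, fingers closing across the row (rack's x), tips above the walls: the next bottle is only about 20 mm off.
- ink_green: Closed green ink bottle, upright, about 80 g, with green cap and white paper band: body 34 mm in diameter up to 56 mm height, then shoulder, 25 mm cap from 67 to 88 mm. Origin: centre of its underside, z its axis. It stands within 5 mm of the middle of its place. Grasp the body from above, fingers closing across the row (rack's x), tips above the walls: the next bottle is only about 20 mm off.
- ink_blue: Closed blue ink bottle, upright, about 80 g, with blue cap and white paper band: body 34 mm in diameter up to 56 mm height, then shoulder, 25 mm cap from 67 to 88 mm. Origin: centre of its underside, z its axis. It stands within 5 mm of the middle of its place. Grasp the body from above, fingers closing across the row (rack's x), tips above the walls: the next bottle is only about 20 mm off.
- tab_red: Fixed red colour tab, 14 x 36 x 2 mm, on the storage rack's front rail, 38 mm in front (rack's -x) of the centre of the red ink's home place: at the start the red bottle always stands behind it. Origin: centre of its underside, 26 mm above the desk.
- tab_yellow: Fixed yellow colour tab, 14 x 36 x 2 mm, on the storage rack's front rail, 38 mm in front (rack's -x) of the centre of the yellow ink's home place: at the start the yellow bottle always stands behind it. Origin: centre of its underside, 26 mm above the desk.
- tab_green: Fixed green colour tab, 14 x 36 x 2 mm, on the storage rack's front rail, 38 mm in front (rack's -x) of the centre of the green ink's home place: at the start the green bottle always stands behind it. Origin: centre of its underside, 26 mm above the desk.
- tab_blue: Fixed blue colour tab, 14 x 36 x 2 mm, on the storage rack's front rail, 38 mm in front (rack's -x) of the centre of the blue ink's home place: at the start the blue bottle always stands behind it. Origin: centre of its underside, 26 mm above the desk.
- pencil_cup: Bystander: blue ceramic cup with pencils, 76 mm in diameter, about 175 mm high with the pencils, to the right of the racks. Origin: centre of its underside.
- wooden_figure: Bystander: standing jointed wooden artist's figure on a round foot, about 200 mm high and 75 mm wide, to the left of the racks. Origin: centre of its underside.

How it is judged (in metres and radians):
At the end, for the whole second after the job is handed in: Each ink bottle stands in the desk rack, on its floor (underside within 4 mm of floor height), upright within 0.1 rad, its centre within 14 mm of the centre of the place that has the same rank along the row as its colour tab has on the storage rack, and at rest (below 0.02 m/s) (x of ink_red in the frame of desk_rack between -0.014 and 0.014 m and z of ink_red in the frame of desk_rack between 0.002 and 0.01 m and angle between each of ink_red, ink_yellow, ink_green, ink_blue's own z axis and vertical below 0.1 rad and linear speed of each of ink_red, ink_yellow, ink_green, ink_blue below 0.02 m/s and ((y of tab_red in the frame of storage_rack between 0.074 and 0.094 m and y of ink_red in the frame of desk_rack between 0.07 and 0.098 m) or (y of tab_red in the frame of storage_rack between 0.018 and 0.038 m and y of ink_red in the frame of desk_rack between 0.014 and 0.042 m) or (y of tab_red in the frame of storage_rack between -0.038 and -0.018 m and y of ink_red in the frame of desk_rack between -0.042 and -0.014 m) or (y of tab_red in the frame of storage_rack between -0.094 and -0.074 m and y of ink_red in the frame of desk_rack between -0.098 and -0.07 m)) and x of ink_yellow in the frame of desk_rack between -0.014 and 0.014 m and z of ink_yellow in the frame of desk_rack between 0.002 and 0.01 m and ((y of tab_yellow in the frame of storage_rack between 0.074 and 0.094 m and y of ink_yellow in the frame of desk_rack between 0.07 and 0.098 m) or (y of tab_yellow in the frame of storage_rack between 0.018 and 0.038 m and y of ink_yellow in the frame of desk_rack between 0.014 and 0.042 m) or (y of tab_yellow in the frame of storage_rack between -0.038 and -0.018 m and y of ink_yellow in the frame of desk_rack between -0.042 and -0.014 m) or (y of tab_yellow in the frame of storage_rack between -0.094 and -0.074 m and y of ink_yellow in the frame of desk_rack between -0.098 and -0.07 m)) and x of ink_green in the frame of desk_rack between -0.014 and 0.014 m and z of ink_green in the frame of desk_rack between 0.002 and 0.01 m and ((y of tab_green in the frame of storage_rack between 0.074 and 0.094 m and y of ink_green in the frame of desk_rack between 0.07 and 0.098 m) or (y of tab_green in the frame of storage_rack between 0.018 and 0.038 m and y of ink_green in the frame of desk_rack between 0.014 and 0.042 m) or (y of tab_green in the frame of storage_rack between -0.038 and -0.018 m and y of ink_green in the frame of desk_rack between -0.042 and -0.014 m) or (y of tab_green in the frame of storage_rack between -0.094 and -0.074 m and y of ink_green in the frame of desk_rack between -0.098 and -0.07 m)) and x of ink_blue in the frame of desk_rack between -0.014 and 0.014 m and z of ink_blue in the frame of desk_rack between 0.002 and 0.01 m and ((y of tab_blue in the frame of storage_rack between 0.074 and 0.094 m and y of ink_blue in the frame of desk_rack between 0.07 and 0.098 m) or (y of tab_blue in the frame of storage_rack between 0.018 and 0.038 m and y of ink_blue in the frame of desk_rack between 0.014 and 0.042 m) or (y of tab_blue in the frame of storage_rack between -0.038 and -0.018 m and y of ink_blue in the frame of desk_rack between -0.042 and -0.014 m) or (y of tab_blue in the frame of storage_rack between -0.094 and -0.074 m and y of ink_blue in the frame of desk_rack between -0.098 and -0.07 m))); the robot touches nothing.
It fails at once if an ink bottle was tipped by more than about 35 degrees (angle between any of ink_red, ink_yellow, ink_green, ink_blue's own z axis and vertical above 0.6 rad).
It fails at once if an ink bottle was let fall (moving faster than 0.6 m/s out of the fingers, a drop of about 2 cm) ((linear speed of ink_red above 0.6 m/s and contact force between the fingers and ink_red below 0.05 N) or (linear speed of ink_yellow above 0.6 m/s and contact force between the fingers and ink_yellow below 0.05 N) or (linear speed of ink_green above 0.6 m/s and contact force between the fingers and ink_green below 0.05 N) or (linear speed of ink_blue above 0.6 m/s and contact force between the fingers and ink_blue below 0.05 N)).
It fails at once if the pencil cup or the wooden figure was moved by more than 2 cm (distance of any of pencil_cup, wooden_figure from where it was at the start of the episode above 0.02 m).
It also fails if it takes over 104 s, if anything falls off the work surface, if the arm or the gripper's body presses on something with over 40 N, if the wrist force passes 120 N, or if a joint passes its speed limit or range.

## Robot

A 6-joint arm with a two-finger parallel gripper is mounted at the origin on the work surface. World frame = base frame: x ahead of the robot, y to its left, z up, the work surface at z = 0. Lengths are in mm, angles in rad, forces in N, time in s.
With the tool pointing down it reaches from about 375 to 825 mm from the base axis. Payload 5.5 kg.
Tool frame: the origin (TCP) lies at the very end of the fingers, on their centre line; the grasp point (between the pads) lies 19 mm behind it; z points along the fingers, y is the line along which they close (so a half turn about z gives the same grasp; the last joint's range is limited). The gripper opens to 85 mm and grips with 20 to 120 N. Pads are 22 mm wide; open, the fingers measure 114 mm over their backs; the gripper's body (76 mm by 85 mm) begins 54 mm behind the grasp point. The pads swing forward as they close: fully open they stand 13 mm farther back than shut.
Start: joints at [1.242, 0.314, -0.047, 1.21, 0, 1.571], TCP at [193.741, 567.855, 231.299] pointing down, gripper open.
Joint ranges: [-2.67, 2.67], [-0.69, 1.73], [-1.03, 1.25], [-2.08, 2.16], [-1.42, 1.45], [-3.14, 3.14]. Speed limits (rad/s): [2.39, 2.39, 3.01, 3.14, 3.14, 3.14].

## Interface

Orientations are given as a rotation vector (axis times angle).
In Python, from workcell import readout, eyes, ctrl gives the robot as it stands.
- The arm moves only by the tool step_arm, never from a script. Its argument "deltas" is a list of rows, each an object of numbers: "x", "y", "z": the shift along the tool's x, y, z as a fraction of full scale; "ax", "ay", "az": the turn, a rotation vector about the tool's x, y, z as a fraction of full scale; "grip": the gripper's target within -1 to 1 (shut at 1, half-way at 0, fully open at -1). A call has 1 to 5 rows; each row shifts and turns the commanded pose from where the row before left it, along the tool's axes as they then stand; what a row does not reach is not made up. Full scale, the value 1, is 20 mm for a shift and 8 degrees for a turn. A row lasts 1/8 s, in which the tool goes at most 62.5 mm and 10.7 degrees, less where a joint would pass 70% of its speed; a pose out of reach is approached as far as the arm can. A call with a number of a shift or a turn outside -1 to 1 is refused whole. A call with a gripper value outside its range is refused whole. The fingers move at their own pace and stop on an object; "force" is the grip in N (left out, the last holds). Time passes only in rows, so rows that do not move let the fingers close. It gives the time, the measured TCP pose, the force, the opening and the grip force at its end, in the units of the state.
- readout.sense(): the state, without advancing time (a new reading comes with each control period).
- eyes.capture(name): name is "scene" or "top" or "wrist"; returns (picture, depth): 480x640x3 uint8, red, green, blue; 480x640 float32, mm along the optical axis (not along the pixel's ray), 0 where there is no reading.
- eyes.get_calibration(name): a dict with "mtx" (3x3 intrinsics, pixels), "k1" (the pictures are not rectified: a ray, as slopes to the right and down, at radius r is drawn at 1 + k1 r^2 times it, then the intrinsics apply), "T" (4x4, takes a point from camera to world coordinates); the wrist camera has in their place "T_tool_cam" (4x4, takes a point from camera to tool coordinates, whose origin is the TCP and whose axes are the flange's). Camera axes: x right, y up, looking along -z (the intrinsics and any distortion apply to the point x, -y, -z); pixel columns grow to the right and rows downward; lengths in mm; the calibration is good to about 2 mm. A picture is of the moment at which its call begins: read the wrist's pose just before it. get_calibration takes no time and is no camera call.
- ctrl.job_done(): hands the job in; it is judged then, once.
The state is a dict: "t": time; "joint_positions": joint angles; "qd": joint speeds; "effort": joint torques, N m; "position": TCP position; "eef_rot": TCP orientation; "force": force on the tool from outside, world axes, zero at the start; "moment": the same for the moment, N m; "finger_gap": opening from 0.0 (shut) to 1.0 (fully open); "finger_force": force on a finger pad.
Only numpy, scipy, OpenCV 4.12 (cv2) and the standard library are available. Lean on these libraries where they do the work, as an engineer would, in place of code of your own. Each camera call takes 0.05 s, during which the arm holds its last target. There are 200 camera calls.

## Working session

There is one attempt and no reset: what is moved stays moved. The work goes in short steps, Python scripts to look and compute and a tool call to move; the robot and the scene stay as the last step left them, time stands still between calls to the robot, and variables do not carry over. Pictures are saved under pics/ and viewed, at most 14 in all, crops included, and the job is handed in when it is done.

Besides the shell and the picture viewer there is one more tool, called as a command line: name --argument value ..., lists and objects as JSON in quotes. step_arm: Moves the arm, as the interface text tells. Shift numbers are shares of 20 mm and turn numbers shares of 8 degrees, none past 1 either way. Its arguments: {"type":"object","properties":{"deltas":{"type":"array"},"force":{"type":"number"}},"required":["deltas"]}

```bash
mkdir -p pics
cat > h.py <<'E'
import numpy as np,cv2
from workcell import readout,eyes,ctrl
from scipy.spatial.transform import Rotation as R
def cap(n,f=None):
    p,d=eyes.capture(n)
    if f: cv2.imwrite('pics/'+f,p[:,:,::-1])
    return p,d
def ray(n,u,v):
    c=eyes.get_calibration(n);K=np.array(c['mtx']);k=c['k1']
    a=np.array([(u-K[0,2])/K[0,0],(v-K[1,2])/K[1,1]]);s=a.copy()
    for _ in range(20): s=a/(1+k*(s@s))
    return np.array([s[0],-s[1],-1.]),np.array(c['T'])
def at_z(n,u,v,z):
    r,T=ray(n,u,v);d=T[:3,:3]@r;o=T[:3,3];return o+d*(z-o[2])/d[2]
def at_d(n,u,v,dep):
    r,T=ray(n,u,v);return T[:3,:3]@(r*dep[int(v),int(u)])+T[:3,3]
E
python3 - <<'E'
from h import *
s=readout.sense();print(s['t'],s['position'],s['eef_rot'],R.from_rotvec(s['eef_rot']).as_matrix().round(3),s['finger_gap'])
p,d=cap('top','top.png');np.save('topd.npy',d);cap('scene','scene.png')
print(eyes.get_calibration('top'))
E
```

```text
0.0 [193.55590426 567.29142487 230.41640414] [-5.14138301e-01 -3.09897939e+00  2.71801292e-03] [[-0.946  0.323 -0.001]
 [ 0.323  0.946 -0.002]
 [-0.    -0.002 -1.   ]] 1.0032886423490837
{'mtx': array([[472.82044487,   0.        , 320.52406117],
       [  0.        , 472.82044487, 238.44032176],
       [  0.        ,   0.        ,   1.        ]]), 'k1': -0.06401840503033729, 'T': array([[-8.28742340e-03,  9.95000108e-01, -9.95294097e-02,
         4.09184682e+02],
       [-9.99806974e-01, -1.00180861e-02, -1.69012662e-02,
        -6.99900125e+00],
       [-1.78138559e-02,  9.93701300e-02,  9.94891071e-01,
         1.38498126e+03],
       [ 0.00000000e+00,  0.00000000e+00,  0.00000000e+00,
         1.00000000e+00]])}
```

View pics/top.png

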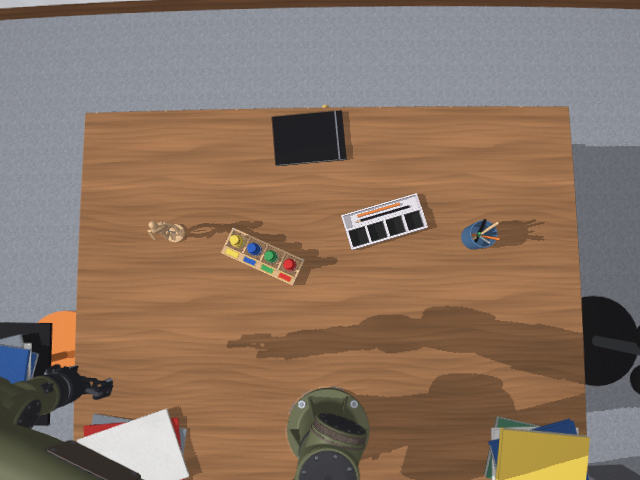

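View pics/scene.png

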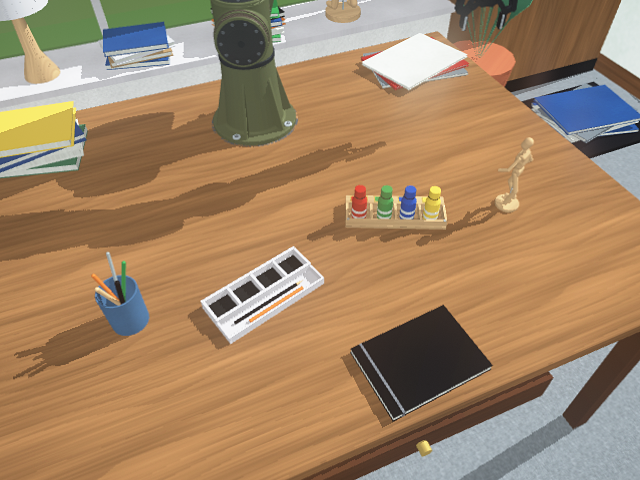

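The top view shows the storage rack at about (262,256) with yellow, blue, green and red from left to right, tabs in the same order. The empty desk rack is at about (385,222), the figure at (172,232) and the cup at (480,235). The scene view shows the same order from the far side.

Run:
```python
from h import *
p=cv2.imread('pics/top.png')
a=cv2.resize(p[220:295,212:312],None,fx=7,fy=7,interpolation=cv2.INTER_CUBIC)[:, :]
b=cv2.resize(p[185:260,335:435],None,fx=7,fy=7,interpolation=cv2.INTER_CUBIC)
cv2.imwrite('pics/ca.png',a);cv2.imwrite('pics/cb.png',b)
```

```text
(no output)
```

View pics/ca.png

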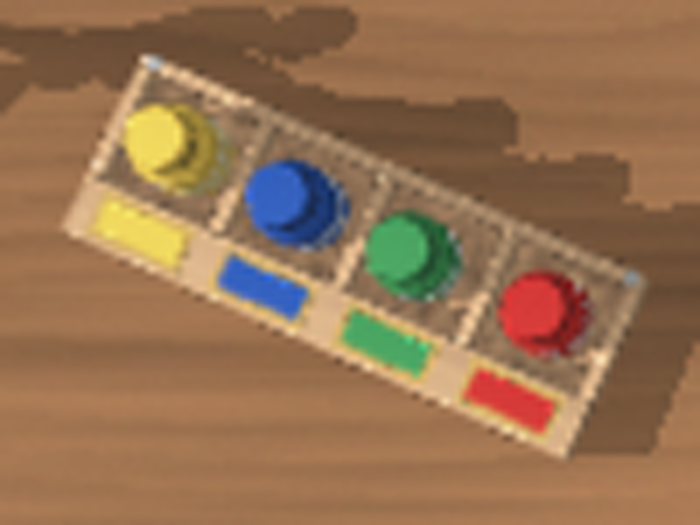

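View pics/cb.png

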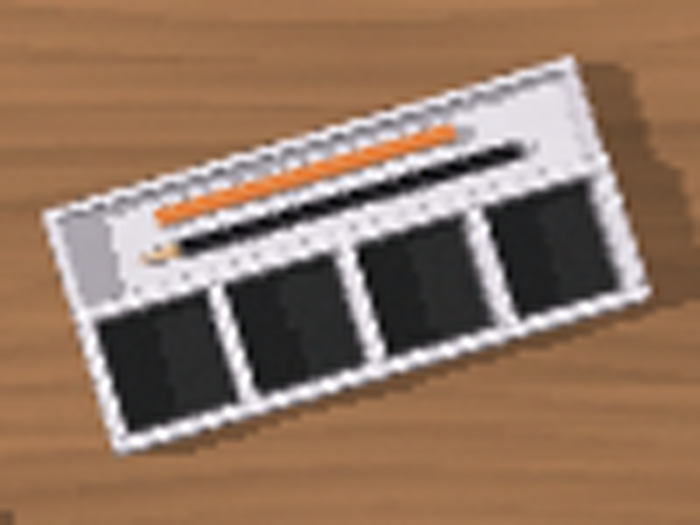

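Caps in crop A: yellow (155,137), blue (278,197), green (397,247) and red (536,305). Tabs: yellow (139,233), blue (263,287), green (386,343) and red (509,401). Desk rack corners in crop B: front (118,450) and (650,298), trough back (45,213) and (575,58).

Run:
```python
from h import *
def A(c,z,o=(212,220)): return at_z('top',(c[0]+.5)/7-.5+o[0],(c[1]+.5)/7-.5+o[1],z)[:2]
tabs=np.array([A(c,28) for c in [(139,233),(263,287),(386,343),(509,401)]])
caps=np.array([A(c,94) for c in [(155,137),(278,197),(397,247),(536,305)]])
def fit(L,W):
    L=np.array(L,float);l=L-L.mean(0);w=W-W.mean(0)
    th=np.arctan2((l[:,0]*w[:,1]-l[:,1]*w[:,0]).sum(),(l*w).sum())
    M=np.array([[np.cos(th),-np.sin(th)],[np.sin(th),np.cos(th)]])
    o=W.mean(0)-M@L.mean(0); print('th',th,'o',o,'res',(W-(L@M.T+o)).round(1).tolist());return M,o,th
ys=[84,28,-28,-84]
M,o,t=fit([(-38,y) for y in ys],tabs)
print('caps',caps.round(1).tolist(),'in rack',((caps-o)@M).round(1).tolist())
fit([(0,y) for y in ys],caps)
B=lambda c,z:A(c,z,(335,185))
D=np.array([B((118,450),26),B((650,298),26),B((45,213),20),B((575,58),20)])
N,q,u=fit([(-31,115),(-31,-115),(75,115),(75,-115)],D)
print('places',(np.array([(0,y) for y in ys])@N.T+q).round(1).tolist(), np.linalg.norm(D[0]-D[1]),np.linalg.norm(D[0]-D[2]))
d=np.load('topd.npy')
for c in [(155,137),(278,197),(397,247),(536,305),(320,480)]:
    print(at_d('top',c[0]/7+212,c[1]/7+220,d).round(1))
```

```text
th -0.43053128127560353 o [505.33363961 181.3899159 ] res [[-0.2, 0.5], [0.4, -0.2], [0.3, -0.3], [-0.5, -0.0]]
caps [[538.8, 254.5], [514.6, 205.6], [494.5, 158.6], [471.3, 104.1]] in rack [[-0.1, 80.4], [-1.7, 25.9], [-0.3, -25.2], [1.4, -84.5]]
th -0.41995032776101776 o [504.82183523 180.67997295] res [[-0.3, -2.9], [-1.6, -0.7], [1.1, 3.5], [0.8, 0.1]]
th 0.27198050127204754 o [ 573.7662385  -175.16107384] res [[1.1, 0.0], [0.1, 0.7], [-1.3, 0.2], [0.2, -0.9]]
places [[551.2, -94.2], [566.2, -148.2], [581.3, -202.1], [596.3, -256.1]] 229.1075204534006 103.72933024969099
[537.6 253.2  94.2]
[513.9 205.3  88.6]
[493.3 157.3  95.1]
[470.1 102.8  94.5]
[402.2 201.7  -1.2]
```

```bash
cat > go.py <<'E'
# usage: go.py s|d rank dz  -> remaining shift in tool units (tool axes of the target yaw) and turn
import sys
from h import *
S={0:(538.3,254.0),1:(514.3,205.5),2:(494.0,158.2),3:(470.8,103.6)}
D={0:(551.2,-94.2),1:(566.2,-148.2),2:(581.3,-202.1),3:(596.3,-256.1)}
k,i,z=sys.argv[1],int(sys.argv[2]),float(sys.argv[3])
th=-.4305 if k=='s' else .272
s=readout.sense();m=R.from_rotvec(s['eef_rot']).as_matrix()
y=np.array([np.cos(th),np.sin(th),0]);zt=np.array([0,0,-1.]);T=np.c_[np.cross(y,zt),y,zt]
dp=np.array([*(S if k=='s' else D)[i],z])-s['position']
dp0=m.T@dp
rv=R.from_matrix(m.T@T).as_rotvec(degrees=True)/8
print('t',round(s['t'],2),'pos',np.round(s['position'],1),'gap',round(s['finger_gap'],3),'ff',np.round(s['finger_force'],1),'F',np.round(s['force'],1))
print('units target frame',(T.T@dp/20).round(2),'current frame',(dp0/20).round(2),'turn',rv.round(2))
E
python3 go.py s 0 130
```

```text
t 0.1 pos [193.6 567.4 230.5] gap 1.0 ff 0.0 F [ 0.   0.3 -0. ]
units target frame [-7.05 22.2   5.03] current frame [-21.37  -9.26   5.04] turn [-1.000e-02  1.000e-02  1.198e+01]
```

step_arm --deltas '[{"az":1,"grip":-1},{"az":1},{"az":1},{"az":1},{"az":1}]'

```text
invalid input
```

step_arm --deltas '[{"az":1},{"az":1},{"az":1},{"az":1},{"az":1}]'

```text
invalid input
```

step_arm --deltas '[{"az":1},{"az":1},{},{}]'

```text
invalid input
```

```bash
python3 go.py s 0 130; python3 -c "
from workcell import readout;print(readout.sense()['joint_positions'])"
```

```text
t 0.1 pos [193.6 567.4 230.5] gap 1.0 ff 0.0 F [ 0.   0.3 -0. ]
units target frame [-7.05 22.2   5.03] current frame [-21.37  -9.26   5.04] turn [-1.000e-02  1.000e-02  1.198e+01]
[ 1.24197386e+00  3.14177302e-01 -4.79377481e-02  1.21017197e+00
 -1.35985506e-05  1.57079509e+00]
```

step_arm --deltas '[{"x":0,"y":0,"z":0,"ax":0,"ay":0,"az":1,"grip":-1},{"x":0,"y":0,"z":0,"ax":0,"ay":0,"az":1,"grip":-1},{"x":0,"y":0,"z":0,"ax":0,"ay":0,"az":1,"grip":-1},{"x":0,"y":0,"z":0,"ax":0,"ay":0,"az":1,"grip":-1},{"x":0,"y":0,"z":0,"ax":0,"ay":0,"az":1,"grip":-1}]'

```text
t: 0.72
position: [193.7, 567.5, 230.8]
eef_rot: [1.549, 2.733, -0.002]
force: [0.5, 0.1, -0.2]
finger_gap: 1.002
finger_force: 0.0
```

step_arm --deltas '[{"x":0,"y":0,"z":0,"ax":0,"ay":0,"az":1,"grip":-1},{"x":0,"y":0,"z":0,"ax":0,"ay":0,"az":1,"grip":-1},{"x":0,"y":0,"z":0,"ax":0,"ay":0,"az":1,"grip":-1},{"x":0,"y":0,"z":0,"ax":0,"ay":0,"az":1,"grip":-1},{"x":0,"y":0,"z":0,"ax":0,"ay":0,"az":1,"grip":-1}]'

```text
t: 1.35
position: [193.6, 567.5, 230.8]
eef_rot: [2.39, 2.038, -0.001]
force: [-0.4, 0.8, -0.1]
finger_gap: 1.002
finger_force: 0.0
```

step_arm --deltas '[{"x":0,"y":0,"z":0,"ax":0,"ay":0,"az":1,"grip":-1},{"x":0,"y":0,"z":0,"ax":0,"ay":0,"az":1,"grip":-1},{"x":0,"y":0,"z":0,"ax":0,"ay":0,"az":0,"grip":-1}]'

```text
t: 1.72
position: [220.4, 556.6, 230.8]
eef_rot: [-2.593, -1.739, 0.023]
force: [-0.5, 0.5, -1.0]
finger_gap: 0.997
finger_force: 0.0
```

step_arm --deltas '[{"x":-0.3,"y":1,"z":0,"ax":0,"ay":0,"az":0,"grip":-1},{"x":-0.3,"y":1,"z":0,"ax":0,"ay":0,"az":0,"grip":-1},{"x":-0.3,"y":1,"z":0,"ax":0,"ay":0,"az":0,"grip":-1},{"x":-0.3,"y":1,"z":0,"ax":0,"ay":0,"az":0,"grip":-1},{"x":-0.3,"y":1,"z":0,"ax":0,"ay":0,"az":0,"grip":-1}]'

```text
t: 2.35
position: [301.7, 490.9, 228.9]
eef_rot: [-2.591, -1.741, 0.022]
force: [0.5, 0.3, 0.7]
finger_gap: 1.0
finger_force: 0.0
```

```bash
python3 go.py s 0 130
```

```text
t 2.35 pos [301.7 490.9 228.9] gap 1.0 ff 0.0 F [0.5 0.3 0.7]
units target frame [-5.82 15.7   4.95] current frame [-6.49 15.54  4.58] turn [-0.17  0.01  0.31]
```

step_arm --deltas '[{"x":-0.4,"y":1,"z":0,"ax":0,"ay":0,"az":0,"grip":-1},{"x":-0.4,"y":1,"z":0,"ax":0,"ay":0,"az":0,"grip":-1},{"x":-0.4,"y":1,"z":0,"ax":0,"ay":0,"az":0,"grip":-1},{"x":-0.4,"y":1,"z":0,"ax":0,"ay":0,"az":0,"grip":-1},{"x":-0.4,"y":1,"z":0,"ax":0,"ay":0,"az":0,"grip":-1}]'

```text
t: 2.98
position: [378.9, 416.0, 226.5]
eef_rot: [-2.591, -1.742, 0.022]
force: [0.6, 0.6, -0.2]
finger_gap: 0.999
finger_force: 0.0
```

step_arm --deltas '[{"x":-0.4,"y":1,"z":0.2,"ax":0,"ay":0,"az":0,"grip":-1},{"x":-0.4,"y":1,"z":0.2,"ax":0,"ay":0,"az":0,"grip":-1},{"x":-0.4,"y":1,"z":0.2,"ax":0,"ay":0,"az":0,"grip":-1},{"x":-0.4,"y":1,"z":0.2,"ax":0,"ay":0,"az":0,"grip":-1},{"x":-0.4,"y":1,"z":0.2,"ax":0,"ay":0,"az":0,"grip":-1}]'

```text
t: 3.6
position: [455.9, 341.5, 203.9]
eef_rot: [-2.591, -1.742, 0.022]
force: [0.3, 0.7, -0.5]
finger_gap: 0.999
finger_force: 0.0
```

```bash
python3 go.py s 0 130
```

```text
t 3.6 pos [455.9 341.5 203.9] gap 0.999 ff 0.0 F [ 0.3  0.7 -0.5]
units target frame [-2.26  5.57  3.69] current frame [-2.49  5.55  3.56] turn [-0.17  0.01  0.31]
```

step_arm --deltas '[{"x":0,"y":0,"z":0,"ax":-0.17,"ay":0.01,"az":0.31,"grip":-1},{"x":-0.45,"y":1,"z":0.6,"ax":0,"ay":0,"az":0,"grip":-1},{"x":-0.45,"y":1,"z":0.6,"ax":0,"ay":0,"az":0,"grip":-1},{"x":-0.45,"y":1,"z":0.6,"ax":0,"ay":0,"az":0,"grip":-1},{"x":-0.45,"y":1,"z":0.6,"ax":0,"ay":0,"az":0,"grip":-1}]'

```text
t: 4.22
position: [513.6, 275.4, 155.5]
eef_rot: [-2.644, -1.696, -0.0]
force: [-0.4, -0.2, -0.4]
finger_gap: 0.999
finger_force: 0.0
```

step_arm --deltas '[{"x":-0.2,"y":0.8,"z":0.6,"ax":0,"ay":0,"az":0,"grip":-1},{"x":-0.1,"y":0.5,"z":0.6,"ax":0,"ay":0,"az":0,"grip":-1},{"x":0,"y":0,"z":0,"ax":0,"ay":0,"az":0,"grip":-1}]'

```text
t: 4.6
position: [533.5, 259.6, 130.7]
eef_rot: [-2.644, -1.694, 0.003]
force: [-0.2, -0.1, 0.0]
finger_gap: 1.002
finger_force: 0.0
```

```bash
python3 go.py s 0 130
python3 - <<'E'
from h import *
cap('wrist','w1.png');print(eyes.get_calibration('wrist'))
E
```

```text
t 4.6 pos [533.5 259.6 130.7] gap 1.002 ff 0.0 F [-0.2 -0.1  0. ]
units target frame [-0.15  0.34  0.03] current frame [-0.15  0.34  0.03] turn [-0.01  0.01 -0.  ]
{'mtx': array([[380.87161899,   0.        , 322.45504331],
       [  0.        , 380.87161899, 239.24983968],
       [  0.        ,   0.        ,   1.        ]]), 'k1': -0.0842498970504843, 'T_tool_cam': array([[ 5.65808723e-04,  9.48075425e-01,  3.18045073e-01,
         8.10537646e+01],
       [ 9.99999807e-01, -4.55019261e-04, -4.22632029e-04,
        -1.26319723e+00],
       [-2.55970407e-04,  3.18045251e-01, -9.48075500e-01,
        -1.43577331e+02],
       [ 0.00000000e+00,  0.00000000e+00,  0.00000000e+00,
         1.00000000e+00]])}
```

View pics/w1.png

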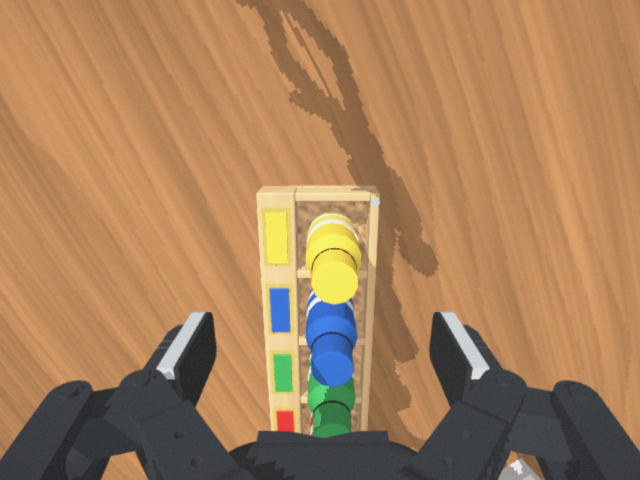

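The wrist view shows the yellow cap's top at (335,280), blue at (332,364), the yellow tab at (277,237) and the fingers centred at column 323. I check these positions.

```bash
cat >> h.py <<'E'
def wz(u,v,z):
    s=readout.sense();c=eyes.get_calibration('wrist');K=np.array(c['mtx'])
    q=cv2.undistortPoints(np.array([[[u,v]]],float),K,np.array([c['k1'],0,0,0.]))[0,0]
    Tt=np.eye(4);Tt[:3,:3]=R.from_rotvec(s['eef_rot']).as_matrix();Tt[:3,3]=s['position']
    T=Tt@np.array(c['T_tool_cam']);d=T[:3,:3]@np.array([q[0],-q[1],-1]);o=T[:3,3];return o+d*(z-o[2])/d[2]
E
python3 - <<'E'
from h import *
for u,v,z in[(335,280,94),(332,364,94),(277,237,28),(279,310,28)]:print(wz(u,v,z).round(1))
th=-.4305;M=np.array([[np.cos(th),-np.sin(th)],[np.sin(th),np.cos(th)]])
for y in(84,28): print(M@[-38,y]+[505.3,181.4])
E
```

```text
[537.4 256.1  94. ]
[514.5 208.8  94. ]
[503.9 273.4  28. ]
[479.7 222.5  28. ]
[505.82254596 273.59396372]
[482.4523329  222.70356048]
```

step_arm --deltas '[{"x":-0.12,"y":0.3,"z":0,"ax":0,"ay":0,"az":0,"grip":-1},{"x":0,"y":0,"z":1,"ax":0,"ay":0,"az":0,"grip":-1},{"x":0,"y":0,"z":1,"ax":0,"ay":0,"az":0,"grip":-1},{"x":0,"y":0,"z":1,"ax":0,"ay":0,"az":0,"grip":-1},{"x":0,"y":0,"z":1,"ax":0,"ay":0,"az":0,"grip":-1}]'

```text
t: 5.28
position: [538.6, 256.1, 52.2]
eef_rot: [-2.643, -1.697, -0.002]
force: [-0.2, 1.2, -0.2]
finger_gap: 1.001
finger_force: 0.0
```

step_arm --deltas '[{"x":0,"y":0,"z":0.8,"ax":0,"ay":0,"az":0,"grip":-1},{"x":0,"y":0,"z":0,"ax":0,"ay":0,"az":0,"grip":-1},{"x":0,"y":0,"z":0,"ax":0,"ay":0,"az":0,"grip":1},{"x":0,"y":0,"z":0,"ax":0,"ay":0,"az":0,"grip":1},{"x":0,"y":0,"z":0,"ax":0,"ay":0,"az":0,"grip":1}]' --force 30

```text
t: 5.9
position: [538.7, 255.8, 36.8]
eef_rot: [-2.644, -1.696, -0.002]
force: [-4.3, -1.8, 12.0]
finger_gap: 0.388
finger_force: 28.7
```

```bash
python3 go.py s 0 34
```

```text
t 5.9 pos [538.7 255.8  36.8] gap 0.388 ff 28.7 F [-4.3 -1.8 12. ]
units target frame [-0.09  0.02  0.14] current frame [-0.09  0.02  0.14] turn [ 0.   -0.01  0.  ]
```

step_arm --deltas '[{"x":0,"y":0,"z":-0.5,"ax":0,"ay":0,"az":0,"grip":1},{"x":0,"y":0,"z":-1,"ax":0,"ay":0,"az":0,"grip":1},{"x":0,"y":0,"z":-1,"ax":0,"ay":0,"az":0,"grip":1},{"x":0,"y":0,"z":-1,"ax":0,"ay":0,"az":0,"grip":1},{"x":0,"y":0,"z":-1,"ax":0,"ay":0,"az":0,"grip":1}]'

```text
t: 6.52
position: [538.1, 255.5, 127.3]
eef_rot: [-2.644, -1.696, -0.0]
force: [-1.2, -0.5, -1.3]
finger_gap: 0.389
finger_force: 29.9
```

step_arm --deltas '[{"x":0,"y":0,"z":-1,"ax":0,"ay":0,"az":-1,"grip":1},{"x":0,"y":0,"z":-0.5,"ax":0,"ay":0,"az":-1,"grip":1},{"x":0,"y":0,"z":0,"ax":0,"ay":0,"az":-1,"grip":1},{"x":0,"y":0,"z":0,"ax":0,"ay":0,"az":-1,"grip":1},{"x":0,"y":0,"z":0,"ax":0,"ay":0,"az":-1,"grip":1}]'

```text
t: 7.15
position: [538.1, 255.4, 156.7]
eef_rot: [-1.899, -2.502, -0.001]
force: [0.0, -0.8, -1.9]
finger_gap: 0.388
finger_force: 29.9
```

```bash
python3 go.py d 0 155
```

```text
t 7.15 pos [538.1 255.4 156.7] gap 0.388 ff 29.9 F [ 0.  -0.8 -1.9]
units target frame [-17.02  -4.07   0.08] current frame [-17.01  -4.07   0.07] turn [ 0. -0.  0.]
```

step_arm --deltas '[{"x":-1,"y":-0.24,"z":0,"ax":0,"ay":0,"az":0,"grip":1},{"x":-1,"y":-0.24,"z":0,"ax":0,"ay":0,"az":0,"grip":1},{"x":-1,"y":-0.24,"z":0,"ax":0,"ay":0,"az":0,"grip":1},{"x":-1,"y":-0.24,"z":0,"ax":0,"ay":0,"az":0,"grip":1},{"x":-1,"y":-0.24,"z":0,"ax":0,"ay":0,"az":0,"grip":1}]'

```text
t: 7.78
position: [541.5, 151.0, 156.0]
eef_rot: [-1.906, -2.497, -0.0]
force: [0.8, -0.2, -1.1]
finger_gap: 0.388
finger_force: 29.9
```

step_arm --deltas '[{"x":-1,"y":-0.24,"z":0,"ax":0,"ay":0,"az":0,"grip":1},{"x":-1,"y":-0.24,"z":0,"ax":0,"ay":0,"az":0,"grip":1},{"x":-1,"y":-0.24,"z":0,"ax":0,"ay":0,"az":0,"grip":1},{"x":-1,"y":-0.24,"z":0,"ax":0,"ay":0,"az":0,"grip":1},{"x":-1,"y":-0.24,"z":0,"ax":0,"ay":0,"az":0,"grip":1}]'

```text
t: 8.4
position: [544.9, 48.6, 155.9]
eef_rot: [-1.905, -2.498, -0.0]
force: [0.7, 0.3, -0.9]
finger_gap: 0.385
finger_force: 29.9
```

step_arm --deltas '[{"x":-1,"y":-0.24,"z":0,"ax":0,"ay":0,"az":0,"grip":1},{"x":-1,"y":-0.24,"z":0,"ax":0,"ay":0,"az":0,"grip":1},{"x":-1,"y":-0.24,"z":0,"ax":0,"ay":0,"az":0,"grip":1},{"x":-1,"y":-0.24,"z":0,"ax":0,"ay":0,"az":0,"grip":1},{"x":-1,"y":-0.24,"z":0,"ax":0,"ay":0,"az":0,"grip":1}]'

```text
t: 9.02
position: [548.1, -54.2, 155.9]
eef_rot: [-1.905, -2.498, -0.0]
force: [-0.2, 0.2, -0.5]
finger_gap: 0.387
finger_force: 29.9
```

step_arm --deltas '[{"x":-1,"y":-0.24,"z":0,"ax":0,"ay":0,"az":0,"grip":1},{"x":-1,"y":-0.24,"z":0,"ax":0,"ay":0,"az":0,"grip":1},{"x":0,"y":0,"z":0,"ax":0,"ay":0,"az":0,"grip":1},{"x":0,"y":0,"z":0,"ax":0,"ay":0,"az":0,"grip":1}]'

```text
t: 9.52
position: [549.4, -93.9, 155.8]
eef_rot: [-1.905, -2.497, -0.001]
force: [0.0, 0.1, -0.4]
finger_gap: 0.386
finger_force: 30.0
```

```bash
python3 go.py d 0 38;python3 - <<'E'
from h import *
cap('wrist','w2.png')
E
```

```text
t 9.53 pos [549.4 -93.9 155.8] gap 0.386 ff 30.0 F [ 0.   0.1 -0.4]
units target frame [-0.04  0.08  5.89] current frame [-0.04  0.08  5.89] turn [-0.   -0.01 -0.03]
```

View pics/w2.png

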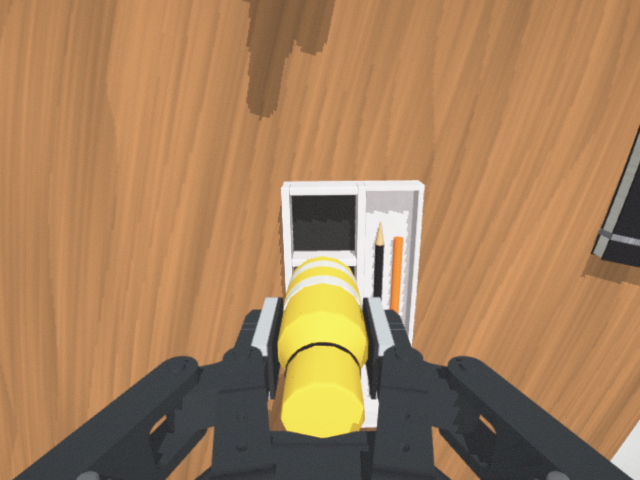

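The wrist view shows the rack's left end: outer corners at (283,184) (front left) and (423,182) (back left), leftmost place at about (325,222), and the bottle held upright. I check the corners against the estimate.

Run:
```python
from h import *
th=.272;N=np.array([[np.cos(th),-np.sin(th)],[np.sin(th),np.cos(th)]]);q=np.array([573.8,-175.2])
for u,v,z,l in[(283,184,26,(-31,115)),(423,182,20,(75,115)),(292,196,26,(-25,109)),(356,195,26,(25,109))]:
    w=wz(u,v,z)[:2];print(w.round(1),((w-q)@N).round(1),l)
```

```text
[511.9 -70.2] [-31.4 117.8] (-31, 115)
[611.2 -42.2] [ 71.8 118.1] (75, 115)
[520.3 -77. ] [-25.2 108.9] (-25, 109)
[565.2 -63.9] [ 21.6 109.5] (25, 109)
```

step_arm --deltas '[{"x":0,"y":0,"z":1,"ax":0,"ay":0,"az":0,"grip":1},{"x":0,"y":0,"z":1,"ax":0,"ay":0,"az":0,"grip":1},{"x":0,"y":0,"z":1,"ax":0,"ay":0,"az":0,"grip":1},{"x":0,"y":0,"z":1,"ax":0,"ay":0,"az":0,"grip":1},{"x":0,"y":0,"z":1,"ax":0,"ay":0,"az":0,"grip":1}]'

```text
t: 10.2
position: [549.5, -93.1, 55.3]
eef_rot: [-1.903, -2.499, -0.001]
force: [-0.3, 1.0, -0.8]
finger_gap: 0.387
finger_force: 30.0
```

step_arm --deltas '[{"x":0,"y":0,"z":0.6,"ax":0,"ay":0,"az":0,"grip":1},{"x":0,"y":0,"z":0.2,"ax":0,"ay":0,"az":0,"grip":1},{"x":0,"y":0,"z":0,"ax":0,"ay":0,"az":0,"grip":1}]'

```text
t: 10.58
position: [549.6, -93.8, 40.1]
eef_rot: [-1.904, -2.498, -0.0]
force: [0.4, -0.3, -1.7]
finger_gap: 0.388
finger_force: 30.0
```

step_arm --deltas '[{"x":0,"y":0,"z":0.1,"ax":0,"ay":0,"az":0,"grip":1},{"x":0,"y":0,"z":0,"ax":0,"ay":0,"az":0,"grip":1}]'

```text
t: 10.82
position: [549.7, -94.0, 38.2]
eef_rot: [1.905, 2.498, 0.001]
force: [-0.8, -0.8, -1.4]
finger_gap: 0.383
finger_force: 30.0
```

step_arm --deltas '[{"x":0,"y":0,"z":0.07,"ax":0,"ay":0,"az":0,"grip":1},{"x":0,"y":0,"z":0.03,"ax":0,"ay":0,"az":0,"grip":1}]'

```text
t: 11.08
position: [549.8, -94.1, 36.8]
eef_rot: [1.905, 2.498, 0.001]
force: [-3.6, 0.3, 10.4]
finger_gap: 0.384
finger_force: 31.0
```

step_arm --deltas '[{"x":0,"y":0,"z":0.04,"ax":0,"ay":0,"az":0,"grip":1},{"x":0,"y":0,"z":0,"ax":0,"ay":0,"az":0,"grip":1}]'

```text
t: 11.32
position: [549.9, -94.1, 36.8]
eef_rot: [1.905, 2.498, 0.001]
force: [-4.6, 0.7, 14.9]
finger_gap: 0.388
finger_force: 31.5
```

step_arm --deltas '[{"x":0,"y":0,"z":0,"ax":0,"ay":0,"az":0,"grip":-0.6},{"x":0,"y":0,"z":0,"ax":0,"ay":0,"az":0,"grip":-0.6},{"x":0,"y":0,"z":0,"ax":0,"ay":0,"az":0,"grip":-0.6},{"x":0,"y":0,"z":-0.5,"ax":0,"ay":0,"az":0,"grip":-0.6},{"x":0,"y":0,"z":-1,"ax":0,"ay":0,"az":0,"grip":-0.6}]'

```text
t: 11.95
position: [548.7, -93.8, 65.0]
eef_rot: [-1.904, -2.496, 0.001]
force: [0.4, 0.6, 0.5]
finger_gap: 0.799
finger_force: 0.0
```

step_arm --deltas '[{"x":0,"y":0,"z":-1,"ax":0,"ay":0,"az":0,"grip":-0.6},{"x":0,"y":0,"z":-1,"ax":0,"ay":0,"az":0,"grip":-0.6},{"x":0,"y":0,"z":-1,"ax":0,"ay":0,"az":0,"grip":-1},{"x":0,"y":0,"z":-0.5,"ax":0,"ay":0,"az":0,"grip":-1},{"x":0,"y":0,"z":0,"ax":0,"ay":0,"az":0,"grip":-1}]'

```text
t: 12.58
position: [550.1, -94.1, 135.9]
eef_rot: [1.904, 2.497, 0.002]
force: [0.4, 0.3, -0.1]
finger_gap: 1.001
finger_force: 0.0
```

```bash
python3 go.py s 1 135;python3 - <<'E'
from h import *
p,_=cap('wrist','w3.png');p,_=cap('scene')
cv2.imwrite('pics/s3.png',cv2.resize(p[170:350,150:470],None,fx=2.4,fy=2.4)[:,:,::-1])
E
```

```text
t 12.57 pos [550.1 -94.1 135.9] gap 1.001 ff 0.0 F [ 0.4  0.3 -0.1]
units target frame [12.87 -7.88  0.04] current frame [14.92  2.24  0.04] turn [ 0.01 -0.    5.  ]
```

View pics/s3.png

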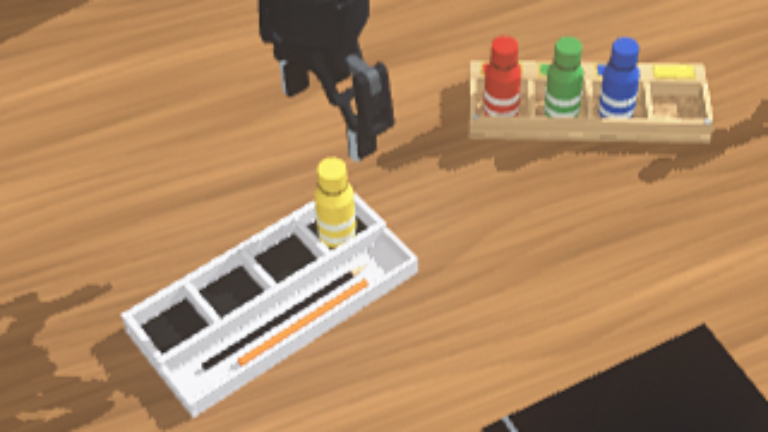

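The scene view shows yellow upright in the desk rack's leftmost place; the other three stand undisturbed. Next blue.

step_arm --deltas '[{"x":1,"y":0.15,"z":0,"ax":0,"ay":0,"az":0,"grip":-1},{"x":1,"y":0.15,"z":0,"ax":0,"ay":0,"az":0,"grip":-1},{"x":1,"y":0.15,"z":0,"ax":0,"ay":0,"az":0,"grip":-1},{"x":1,"y":0.15,"z":0,"ax":0,"ay":0,"az":0,"grip":-1},{"x":1,"y":0.15,"z":0,"ax":0,"ay":0,"az":0,"grip":-1}]'

```text
t: 13.3
position: [537.2, 8.1, 135.1]
eef_rot: [-1.904, -2.498, -0.0]
force: [0.1, -0.1, 0.3]
finger_gap: 1.0
finger_force: 0.0
```

step_arm --deltas '[{"x":1,"y":0.15,"z":0,"ax":0,"ay":0,"az":0,"grip":-1},{"x":1,"y":0.15,"z":0,"ax":0,"ay":0,"az":0,"grip":-1},{"x":1,"y":0.15,"z":0,"ax":0,"ay":0,"az":0,"grip":-1},{"x":1,"y":0.15,"z":0,"ax":0,"ay":0,"az":0,"grip":-1},{"x":1,"y":0.15,"z":0,"ax":0,"ay":0,"az":0,"grip":-1}]'

```text
t: 13.92
position: [525.2, 108.3, 135.2]
eef_rot: [-1.904, -2.498, -0.001]
force: [0.3, -0.3, -0.2]
finger_gap: 1.001
finger_force: 0.0
```

step_arm --deltas '[{"x":1,"y":0.15,"z":0,"ax":0,"ay":0,"az":0,"grip":-1},{"x":1,"y":0.15,"z":0,"ax":0,"ay":0,"az":0,"grip":-1},{"x":1,"y":0.15,"z":0,"ax":0,"ay":0,"az":0,"grip":-1},{"x":1,"y":0.15,"z":0,"ax":0,"ay":0,"az":0,"grip":-1},{"x":0.9,"y":0.14,"z":0,"ax":0,"ay":0,"az":0,"grip":-1}]'

```text
t: 14.55
position: [513.6, 206.6, 135.2]
eef_rot: [-1.904, -2.498, -0.0]
force: [-0.4, -0.5, 0.3]
finger_gap: 1.0
finger_force: 0.0
```

step_arm --deltas '[{"x":0,"y":0,"z":0,"ax":0,"ay":0,"az":1,"grip":-1},{"x":0,"y":0,"z":0,"ax":0,"ay":0,"az":1,"grip":-1},{"x":0,"y":0,"z":0,"ax":0,"ay":0,"az":1,"grip":-1},{"x":0,"y":0,"z":0,"ax":0,"ay":0,"az":1,"grip":-1},{"x":0,"y":0,"z":0,"ax":0,"ay":0,"az":1,"grip":-1}]'

```text
t: 15.18
position: [513.8, 205.8, 135.2]
eef_rot: [-2.648, -1.689, 0.0]
force: [0.2, -0.0, 0.4]
finger_gap: 0.999
finger_force: 0.0
```

step_arm --deltas '[{"x":0,"y":0,"z":0,"ax":0,"ay":0,"az":0,"grip":-1}]'

```text
t: 15.3
position: [513.8, 205.7, 135.2]
eef_rot: [-2.643, -1.698, 0.0]
force: [-1.1, 0.8, -0.4]
finger_gap: 0.999
finger_force: 0.0
```

```bash
python3 go.py s 1 35.5
```

```text
t 15.3 pos [513.8 205.7 135.2] gap 0.999 ff 0.0 F [-1.1  0.8 -0.4]
units target frame [-0.    0.03  4.98] current frame [-0.    0.03  4.98] turn [-0.   -0.    0.01]
```

step_arm --deltas '[{"x":0.05,"y":0,"z":1,"ax":0,"ay":0,"az":0,"grip":-1},{"x":0,"y":0,"z":1,"ax":0,"ay":0,"az":0,"grip":-1},{"x":0,"y":0,"z":1,"ax":0,"ay":0,"az":0,"grip":-1},{"x":0,"y":0,"z":1,"ax":0,"ay":0,"az":0,"grip":-1},{"x":0,"y":0,"z":0.9,"ax":0,"ay":0,"az":0,"grip":-1}]'

```text
t: 15.92
position: [514.1, 206.5, 36.5]
eef_rot: [-2.642, -1.699, 0.0]
force: [-0.9, 0.6, 0.5]
finger_gap: 1.0
finger_force: 0.0
```

step_arm --deltas '[{"x":0,"y":0,"z":0,"ax":0,"ay":0,"az":0,"grip":-1},{"x":0,"y":0,"z":0,"ax":0,"ay":0,"az":0,"grip":1},{"x":0,"y":0,"z":0,"ax":0,"ay":0,"az":0,"grip":1},{"x":0,"y":0,"z":0,"ax":0,"ay":0,"az":0,"grip":1},{"x":0,"y":0,"z":0,"ax":0,"ay":0,"az":0,"grip":1}]' --force 30

```text
t: 16.55
position: [514.8, 206.5, 38.0]
eef_rot: [-2.644, -1.696, -0.002]
force: [-1.0, -1.2, 6.0]
finger_gap: 0.389
finger_force: 29.6
```

step_arm --deltas '[{"x":0,"y":0,"z":-0.5,"ax":0,"ay":0,"az":0,"grip":1},{"x":0,"y":0,"z":-1,"ax":0,"ay":0,"az":0,"grip":1},{"x":0,"y":0,"z":-1,"ax":0,"ay":0,"az":0,"grip":1},{"x":0,"y":0,"z":-1,"ax":0,"ay":0,"az":0,"grip":1},{"x":0,"y":0,"z":-1,"ax":0,"ay":0,"az":0,"grip":1}]'

```text
t: 17.18
position: [514.0, 206.1, 128.2]
eef_rot: [-2.644, -1.696, 0.0]
force: [0.1, 0.4, -1.0]
finger_gap: 0.385
finger_force: 30.1
```

step_arm --deltas '[{"x":0,"y":0,"z":-1,"ax":0,"ay":0,"az":-1,"grip":1},{"x":0,"y":0,"z":-0.5,"ax":0,"ay":0,"az":-1,"grip":1},{"x":0,"y":0,"z":0,"ax":0,"ay":0,"az":-1,"grip":1},{"x":0,"y":0,"z":0,"ax":0,"ay":0,"az":-1,"grip":1},{"x":0,"y":0,"z":0,"ax":0,"ay":0,"az":-1,"grip":1}]'

```text
t: 17.8
position: [514.0, 206.1, 157.6]
eef_rot: [-1.899, -2.502, -0.0]
force: [-0.3, -0.4, -0.3]
finger_gap: 0.388
finger_force: 30.1
```

```bash
python3 go.py d 1 155
```

```text
t 17.8 pos [514.  206.1 157.6] gap 0.388 ff 30.1 F [-0.3 -0.4 -0.3]
units target frame [-17.76  -2.24   0.13] current frame [-17.76  -2.25   0.12] turn [-0. -0.  0.]
```

step_arm --deltas '[{"x":-1,"y":-0.13,"z":0,"ax":0,"ay":0,"az":0,"grip":1},{"x":-1,"y":-0.13,"z":0,"ax":0,"ay":0,"az":0,"grip":1},{"x":-1,"y":-0.13,"z":0,"ax":0,"ay":0,"az":0,"grip":1},{"x":-1,"y":-0.13,"z":0,"ax":0,"ay":0,"az":0,"grip":1},{"x":-1,"y":-0.13,"z":0,"ax":0,"ay":0,"az":0,"grip":1}]'

```text
t: 18.42
position: [528.3, 104.6, 157.2]
eef_rot: [-1.906, -2.497, -0.0]
force: [0.5, -0.3, -1.0]
finger_gap: 0.386
finger_force: 30.1
```

step_arm --deltas '[{"x":-1,"y":-0.13,"z":0,"ax":0,"ay":0,"az":0,"grip":1},{"x":-1,"y":-0.13,"z":0,"ax":0,"ay":0,"az":0,"grip":1},{"x":-1,"y":-0.13,"z":0,"ax":0,"ay":0,"az":0,"grip":1},{"x":-1,"y":-0.13,"z":0,"ax":0,"ay":0,"az":0,"grip":1},{"x":-1,"y":-0.13,"z":0,"ax":0,"ay":0,"az":0,"grip":1}]'

```text
t: 19.05
position: [542.3, 5.1, 157.1]
eef_rot: [-1.905, -2.498, -0.0]
force: [0.1, 0.5, -1.2]
finger_gap: 0.386
finger_force: 30.1
```

step_arm --deltas '[{"x":-1,"y":-0.13,"z":0,"ax":0,"ay":0,"az":0,"grip":1},{"x":-1,"y":-0.13,"z":0,"ax":0,"ay":0,"az":0,"grip":1},{"x":-1,"y":-0.13,"z":0,"ax":0,"ay":0,"az":0,"grip":1},{"x":-1,"y":-0.13,"z":0,"ax":0,"ay":0,"az":0,"grip":1},{"x":-1,"y":-0.13,"z":0,"ax":0,"ay":0,"az":0,"grip":1}]'

```text
t: 19.68
position: [556.2, -94.8, 157.0]
eef_rot: [-1.905, -2.498, -0.0]
force: [0.6, -0.2, -0.8]
finger_gap: 0.386
finger_force: 30.1
```

step_arm --deltas '[{"x":-1,"y":-0.13,"z":0,"ax":0,"ay":0,"az":0,"grip":1},{"x":-1,"y":-0.1,"z":0,"ax":0,"ay":0,"az":0,"grip":1},{"x":-0.76,"y":-0.06,"z":0,"ax":0,"ay":0,"az":0,"grip":1},{"x":0,"y":0,"z":0,"ax":0,"ay":0,"az":0,"grip":1},{"x":0,"y":0,"z":0,"ax":0,"ay":0,"az":0,"grip":1}]'

```text
t: 20.3
position: [564.8, -147.9, 156.9]
eef_rot: [-1.904, -2.497, -0.001]
force: [0.3, -0.4, -1.0]
finger_gap: 0.391
finger_force: 30.1
```

```bash
python3 go.py d 1 40
```

```text
t 20.3 pos [ 564.8 -147.9  156.9] gap 0.391 ff 30.1 F [ 0.3 -0.4 -1. ]
units target frame [-0.03  0.06  5.84] current frame [-0.04  0.06  5.84] turn [-0.   -0.01 -0.03]
```

step_arm --deltas '[{"x":0,"y":0,"z":1,"ax":0,"ay":0,"az":0,"grip":1},{"x":0,"y":0,"z":1,"ax":0,"ay":0,"az":0,"grip":1},{"x":0,"y":0,"z":1,"ax":0,"ay":0,"az":0,"grip":1},{"x":0,"y":0,"z":1,"ax":0,"ay":0,"az":0,"grip":1},{"x":0,"y":0,"z":1,"ax":0,"ay":0,"az":0,"grip":1}]'

```text
t: 20.92
position: [565.0, -147.3, 56.5]
eef_rot: [-1.903, -2.499, -0.001]
force: [-0.5, 0.6, 0.0]
finger_gap: 0.387
finger_force: 30.1
```

step_arm --deltas '[{"x":0,"y":0,"z":0.6,"ax":0,"ay":0,"az":0,"grip":1},{"x":0,"y":0,"z":0.22,"ax":0,"ay":0,"az":0,"grip":1},{"x":0,"y":0,"z":0.06,"ax":0,"ay":0,"az":0,"grip":1},{"x":0,"y":0,"z":0.05,"ax":0,"ay":0,"az":0,"grip":1},{"x":0,"y":0,"z":0,"ax":0,"ay":0,"az":0,"grip":1}]'

```text
t: 21.55
position: [565.3, -148.3, 38.9]
eef_rot: [1.905, 2.498, 0.001]
force: [0.3, 0.3, -0.1]
finger_gap: 0.388
finger_force: 30.1
```

step_arm --deltas '[{"x":0,"y":0,"z":0.05,"ax":0,"ay":0,"az":0,"grip":1},{"x":0,"y":0,"z":0.04,"ax":0,"ay":0,"az":0,"grip":1}]'

```text
t: 21.8
position: [565.6, -148.4, 38.0]
eef_rot: [1.905, 2.497, 0.001]
force: [-4.6, 1.9, 13.4]
finger_gap: 0.384
finger_force: 31.5
```

step_arm --deltas '[{"x":0,"y":0,"z":0.03,"ax":0,"ay":0,"az":0,"grip":1},{"x":0,"y":0,"z":0,"ax":0,"ay":0,"az":0,"grip":1}]'

```text
t: 22.05
position: [565.5, -148.4, 38.0]
eef_rot: [1.904, 2.497, 0.001]
force: [-4.4, 1.8, 14.4]
finger_gap: 0.386
finger_force: 31.6
```

On the floor (contact at 38.0). Release and go for green.

step_arm --deltas '[{"x":0,"y":0,"z":0,"ax":0,"ay":0,"az":0,"grip":-0.6},{"x":0,"y":0,"z":0,"ax":0,"ay":0,"az":0,"grip":-0.6},{"x":0,"y":0,"z":0,"ax":0,"ay":0,"az":0,"grip":-0.6},{"x":0,"y":0,"z":-0.5,"ax":0,"ay":0,"az":0,"grip":-0.6},{"x":0,"y":0,"z":-1,"ax":0,"ay":0,"az":0,"grip":-0.6}]'

```text
t: 22.68
position: [564.2, -148.0, 65.9]
eef_rot: [-1.904, -2.496, 0.001]
force: [0.0, 0.1, 1.2]
finger_gap: 0.8
finger_force: 0.0
```

step_arm --deltas '[{"x":0,"y":0,"z":-1,"ax":0,"ay":0,"az":0,"grip":-0.6},{"x":0,"y":0,"z":-1,"ax":0,"ay":0,"az":0,"grip":-0.6},{"x":0,"y":0,"z":-1,"ax":0,"ay":0,"az":0,"grip":-1},{"x":0,"y":0,"z":-0.5,"ax":0,"ay":0,"az":0,"grip":-1},{"x":0,"y":0,"z":0,"ax":0,"ay":0,"az":0,"grip":-1}]'

```text
t: 23.3
position: [565.6, -148.4, 136.8]
eef_rot: [1.904, 2.497, 0.001]
force: [0.5, 0.2, -0.1]
finger_gap: 1.0
finger_force: 0.0
```

```bash
python3 go.py s 2 135
```

```text
t 23.3 pos [ 565.6 -148.4  136.8] gap 1.0 ff 0.0 F [ 0.5  0.2 -0.1]
units target frame [12.43 -9.65  0.09] current frame [15.73  0.6   0.09] turn [ 0.01 -0.    5.  ]
```

step_arm --deltas '[{"x":1,"y":0.04,"z":0,"ax":0,"ay":0,"az":0,"grip":-1},{"x":1,"y":0.04,"z":0,"ax":0,"ay":0,"az":0,"grip":-1},{"x":1,"y":0.04,"z":0,"ax":0,"ay":0,"az":0,"grip":-1},{"x":1,"y":0.04,"z":0,"ax":0,"ay":0,"az":0,"grip":-1},{"x":1,"y":0.04,"z":0,"ax":0,"ay":0,"az":0,"grip":-1}]'

```text
t: 23.92
position: [542.0, -49.1, 136.1]
eef_rot: [-1.904, -2.498, -0.0]
force: [-0.1, -0.0, -0.7]
finger_gap: 0.997
finger_force: 0.0
```

step_arm --deltas '[{"x":1,"y":0.04,"z":0,"ax":0,"ay":0,"az":0,"grip":-1},{"x":1,"y":0.04,"z":0,"ax":0,"ay":0,"az":0,"grip":-1},{"x":1,"y":0.04,"z":0,"ax":0,"ay":0,"az":0,"grip":-1},{"x":1,"y":0.04,"z":0,"ax":0,"ay":0,"az":0,"grip":-1},{"x":1,"y":0.04,"z":0,"ax":0,"ay":0,"az":0,"grip":-1}]'

```text
t: 24.55
position: [519.5, 48.1, 136.1]
eef_rot: [-1.905, -2.498, -0.0]
force: [0.3, -0.6, 0.7]
finger_gap: 1.003
finger_force: 0.0
```

step_arm --deltas '[{"x":1,"y":0.04,"z":0,"ax":0,"ay":0,"az":0,"grip":-1},{"x":1,"y":0.04,"z":0,"ax":0,"ay":0,"az":0,"grip":-1},{"x":1,"y":0.04,"z":0,"ax":0,"ay":0,"az":0,"grip":-1},{"x":1,"y":0.04,"z":0,"ax":0,"ay":0,"az":0,"grip":-1},{"x":1,"y":0.04,"z":0,"ax":0,"ay":0,"az":0,"grip":-1}]'

```text
t: 25.18
position: [496.8, 145.5, 136.2]
eef_rot: [-1.905, -2.498, -0.0]
force: [-1.0, 0.1, 0.7]
finger_gap: 0.999
finger_force: 0.0
```

step_arm --deltas '[{"x":0.73,"y":0,"z":0,"ax":0,"ay":0,"az":0,"grip":-1},{"x":0,"y":0,"z":0,"ax":0,"ay":0,"az":1,"grip":-1},{"x":0,"y":0,"z":0,"ax":0,"ay":0,"az":1,"grip":-1},{"x":0,"y":0,"z":0,"ax":0,"ay":0,"az":1,"grip":-1},{"x":0,"y":0,"z":0,"ax":0,"ay":0,"az":1,"grip":-1}]'

```text
t: 25.8
position: [493.2, 158.6, 136.2]
eef_rot: [-2.524, -1.87, 0.0]
force: [-0.1, -0.0, -0.5]
finger_gap: 1.003
finger_force: 0.0
```

step_arm --deltas '[{"x":0,"y":0,"z":0,"ax":0,"ay":0,"az":1,"grip":-1},{"x":0,"y":0,"z":0,"ax":0,"ay":0,"az":0,"grip":-1}]'

```text
t: 26.05
position: [493.2, 158.6, 136.2]
eef_rot: [-2.643, -1.698, 0.0]
force: [0.9, -0.7, 0.7]
finger_gap: 0.998
finger_force: 0.0
```

```bash
python3 go.py s 2 35.5;python3 - <<'E'
from h import *
cap('wrist','w4.png')
E
```

```text
t 26.05 pos [493.2 158.6 136.2] gap 0.998 ff 0.0 F [ 0.9 -0.7  0.7]
units target frame [-0.    0.04  5.03] current frame [-0.    0.05  5.03] turn [-0.   -0.    0.01]
```

View pics/w4.png

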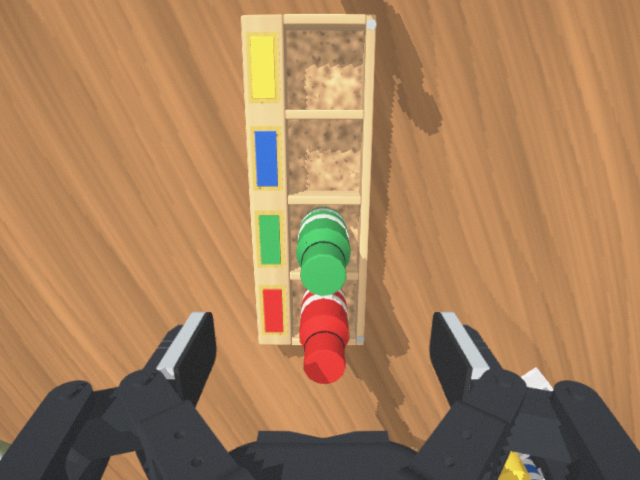

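The wrist view shows the green cap at (323,271), centred between the fingers (column 323), with red behind it at (324,365). Grasp it.

step_arm --deltas '[{"x":0.03,"y":0.03,"z":1,"ax":0,"ay":0,"az":0,"grip":-1},{"x":0,"y":0,"z":1,"ax":0,"ay":0,"az":0,"grip":-1},{"x":0,"y":0,"z":1,"ax":0,"ay":0,"az":0,"grip":-1},{"x":0,"y":0,"z":1,"ax":0,"ay":0,"az":0,"grip":-1},{"x":0,"y":0,"z":0.95,"ax":0,"ay":0,"az":0,"grip":-1}]'

```text
t: 26.72
position: [494.1, 158.8, 36.6]
eef_rot: [-2.642, -1.699, -0.0]
force: [0.0, -0.7, -0.3]
finger_gap: 1.001
finger_force: 0.0
```

step_arm --deltas '[{"x":0,"y":0,"z":0,"ax":0,"ay":0,"az":0,"grip":-1},{"x":0,"y":0,"z":0,"ax":0,"ay":0,"az":0,"grip":1},{"x":0,"y":0,"z":0,"ax":0,"ay":0,"az":0,"grip":1},{"x":0,"y":0,"z":0,"ax":0,"ay":0,"az":0,"grip":1},{"x":0,"y":0,"z":0,"ax":0,"ay":0,"az":0,"grip":1}]' --force 30

```text
t: 27.35
position: [494.6, 158.9, 38.0]
eef_rot: [-2.644, -1.696, -0.002]
force: [-1.9, -0.3, 5.3]
finger_gap: 0.39
finger_force: 29.9
```

step_arm --deltas '[{"x":0,"y":0,"z":-0.5,"ax":0,"ay":0,"az":0,"grip":1},{"x":0,"y":0,"z":-1,"ax":0,"ay":0,"az":0,"grip":1},{"x":0,"y":0,"z":-1,"ax":0,"ay":0,"az":0,"grip":1},{"x":0,"y":0,"z":-1,"ax":0,"ay":0,"az":0,"grip":1},{"x":0,"y":0,"z":-1,"ax":0,"ay":0,"az":0,"grip":1}]'

```text
t: 27.98
position: [494.0, 158.5, 128.2]
eef_rot: [-2.644, -1.696, 0.0]
force: [-0.1, -0.4, -0.8]
finger_gap: 0.389
finger_force: 30.0
```

step_arm --deltas '[{"x":0,"y":0,"z":-1,"ax":0,"ay":0,"az":-1,"grip":1},{"x":0,"y":0,"z":-0.5,"ax":0,"ay":0,"az":-1,"grip":1},{"x":0,"y":0,"z":0,"ax":0,"ay":0,"az":-1,"grip":1},{"x":0,"y":0,"z":0,"ax":0,"ay":0,"az":-1,"grip":1},{"x":0,"y":0,"z":0,"ax":0,"ay":0,"az":-1,"grip":1}]'

```text
t: 28.6
position: [494.0, 158.5, 157.6]
eef_rot: [-1.899, -2.502, -0.0]
force: [0.4, -0.5, -1.0]
finger_gap: 0.389
finger_force: 29.9
```

```bash
python3 go.py d 2 155
```

```text
t 28.6 pos [494.  158.5 157.6] gap 0.389 ff 29.9 F [ 0.4 -0.5 -1. ]
units target frame [-18.54  -0.64   0.13] current frame [-18.54  -0.65   0.12] turn [-0. -0.  0.]
```

step_arm --deltas '[{"x":-1,"y":-0.03,"z":0,"ax":0,"ay":0,"az":0,"grip":1},{"x":-1,"y":-0.03,"z":0,"ax":0,"ay":0,"az":0,"grip":1},{"x":-1,"y":-0.03,"z":0,"ax":0,"ay":0,"az":0,"grip":1},{"x":-1,"y":-0.03,"z":0,"ax":0,"ay":0,"az":0,"grip":1},{"x":-1,"y":-0.03,"z":0,"ax":0,"ay":0,"az":0,"grip":1}]'

```text
t: 29.22
position: [517.6, 60.7, 157.5]
eef_rot: [-1.905, -2.498, -0.0]
force: [-0.2, -0.1, -0.8]
finger_gap: 0.392
finger_force: 30.0
```

step_arm --deltas '[{"x":-1,"y":-0.03,"z":0,"ax":0,"ay":0,"az":0,"grip":1},{"x":-1,"y":-0.03,"z":0,"ax":0,"ay":0,"az":0,"grip":1},{"x":-1,"y":-0.03,"z":0,"ax":0,"ay":0,"az":0,"grip":1},{"x":-1,"y":-0.03,"z":0,"ax":0,"ay":0,"az":0,"grip":1},{"x":-1,"y":-0.03,"z":0,"ax":0,"ay":0,"az":0,"grip":1}]'

```text
t: 29.85
position: [541.6, -37.1, 157.1]
eef_rot: [-1.905, -2.498, -0.0]
force: [0.5, -0.3, -0.1]
finger_gap: 0.388
finger_force: 30.0
```

step_arm --deltas '[{"x":-1,"y":-0.03,"z":0,"ax":0,"ay":0,"az":0,"grip":1},{"x":-1,"y":-0.03,"z":0,"ax":0,"ay":0,"az":0,"grip":1},{"x":-1,"y":-0.03,"z":0,"ax":0,"ay":0,"az":0,"grip":1},{"x":-1,"y":-0.03,"z":0,"ax":0,"ay":0,"az":0,"grip":1},{"x":-1,"y":-0.03,"z":0,"ax":0,"ay":0,"az":0,"grip":1}]'

```text
t: 30.48
position: [565.1, -134.4, 157.0]
eef_rot: [-1.905, -2.498, -0.0]
force: [-0.2, -0.3, -1.3]
finger_gap: 0.385
finger_force: 30.0
```

step_arm --deltas '[{"x":-1,"y":-0.03,"z":0,"ax":0,"ay":0,"az":0,"grip":1},{"x":-1,"y":-0.03,"z":0,"ax":0,"ay":0,"az":0,"grip":1},{"x":-1,"y":-0.03,"z":0,"ax":0,"ay":0,"az":0,"grip":1},{"x":-0.55,"y":0,"z":0,"ax":0,"ay":0,"az":0,"grip":1},{"x":0,"y":0,"z":0,"ax":0,"ay":0,"az":0,"grip":1}]'

```text
t: 31.1
position: [582.0, -202.7, 156.8]
eef_rot: [-1.906, -2.497, -0.001]
force: [0.7, 0.8, -0.1]
finger_gap: 0.386
finger_force: 30.0
```

step_arm --deltas '[{"x":0,"y":0,"z":0,"ax":0,"ay":0,"az":0,"grip":1}]'

```text
t: 31.22
position: [581.7, -201.5, 156.9]
eef_rot: [-1.904, -2.498, -0.001]
force: [-0.4, 0.6, -1.0]
finger_gap: 0.386
finger_force: 30.0
```

```bash
python3 go.py d 2 40
```

```text
t 31.23 pos [ 581.7 -201.5  156.9] gap 0.386 ff 30.0 F [-0.4  0.6 -1. ]
units target frame [-0.02 -0.03  5.84] current frame [-0.03 -0.02  5.84] turn [-0.   -0.01 -0.03]
```

step_arm --deltas '[{"x":0,"y":0,"z":1,"ax":0,"ay":0,"az":0,"grip":1},{"x":0,"y":0,"z":1,"ax":0,"ay":0,"az":0,"grip":1},{"x":0,"y":0,"z":1,"ax":0,"ay":0,"az":0,"grip":1},{"x":0,"y":0,"z":1,"ax":0,"ay":0,"az":0,"grip":1},{"x":0,"y":0,"z":1,"ax":0,"ay":0,"az":0,"grip":1}]'

```text
t: 31.85
position: [581.8, -201.0, 56.5]
eef_rot: [-1.903, -2.499, -0.001]
force: [-0.3, 0.6, -0.4]
finger_gap: 0.386
finger_force: 30.0
```

step_arm --deltas '[{"x":0,"y":0,"z":0.6,"ax":0,"ay":0,"az":0,"grip":1},{"x":0,"y":0,"z":0.22,"ax":0,"ay":0,"az":0,"grip":1},{"x":0,"y":0,"z":0.06,"ax":0,"ay":0,"az":0,"grip":1},{"x":0,"y":0,"z":0.05,"ax":0,"ay":0,"az":0,"grip":1},{"x":0,"y":0,"z":0,"ax":0,"ay":0,"az":0,"grip":1}]'

```text
t: 32.48
position: [582.2, -202.1, 38.9]
eef_rot: [1.905, 2.498, 0.001]
force: [0.5, 0.2, -1.5]
finger_gap: 0.386
finger_force: 30.0
```

step_arm --deltas '[{"x":0,"y":0,"z":0.05,"ax":0,"ay":0,"az":0,"grip":1},{"x":0,"y":0,"z":0.04,"ax":0,"ay":0,"az":0,"grip":1},{"x":0,"y":0,"z":0,"ax":0,"ay":0,"az":0,"grip":1}]'

```text
t: 32.85
position: [582.3, -202.3, 38.0]
eef_rot: [1.905, 2.497, 0.001]
force: [-3.1, 0.7, 8.0]
finger_gap: 0.387
finger_force: 30.9
```

step_arm --deltas '[{"x":0,"y":0,"z":0,"ax":0,"ay":0,"az":0,"grip":-0.6},{"x":0,"y":0,"z":0,"ax":0,"ay":0,"az":0,"grip":-0.6},{"x":0,"y":0,"z":0,"ax":0,"ay":0,"az":0,"grip":-0.6},{"x":0,"y":0,"z":-0.5,"ax":0,"ay":0,"az":0,"grip":-0.6},{"x":0,"y":0,"z":-1,"ax":0,"ay":0,"az":0,"grip":-0.6}]'

```text
t: 33.48
position: [581.2, -201.7, 66.5]
eef_rot: [-1.904, -2.496, 0.001]
force: [0.3, 0.4, -0.1]
finger_gap: 0.801
finger_force: 0.0
```

step_arm --deltas '[{"x":0,"y":0,"z":-1,"ax":0,"ay":0,"az":0,"grip":-0.6},{"x":0,"y":0,"z":-1,"ax":0,"ay":0,"az":0,"grip":-0.6},{"x":0,"y":0,"z":-1,"ax":0,"ay":0,"az":0,"grip":-1},{"x":0,"y":0,"z":-0.5,"ax":0,"ay":0,"az":0,"grip":-1},{"x":0,"y":0,"z":0,"ax":0,"ay":0,"az":0,"grip":-1}]'

```text
t: 34.1
position: [582.5, -202.2, 137.5]
eef_rot: [1.904, 2.497, 0.001]
force: [0.0, 0.2, 0.4]
finger_gap: 0.998
finger_force: 0.0
```

```bash
python3 go.py s 3 135
```

```text
t 34.1 pos [ 582.5 -202.2  137.5] gap 0.998 ff 0.0 F [0.  0.2 0.4]
units target frame [ 11.56 -11.46   0.13] current frame [16.22 -1.34  0.12] turn [ 0.01 -0.    5.  ]
```

step_arm --deltas '[{"x":1,"y":-0.08,"z":0,"ax":0,"ay":0,"az":0,"grip":-1},{"x":1,"y":-0.08,"z":0,"ax":0,"ay":0,"az":0,"grip":-1},{"x":1,"y":-0.08,"z":0,"ax":0,"ay":0,"az":0,"grip":-1},{"x":1,"y":-0.08,"z":0,"ax":0,"ay":0,"az":0,"grip":-1},{"x":1,"y":-0.08,"z":0,"ax":0,"ay":0,"az":0,"grip":-1}]'

```text
t: 34.72
position: [547.2, -106.1, 136.7]
eef_rot: [-1.904, -2.498, -0.0]
force: [-0.8, -0.1, 0.0]
finger_gap: 0.997
finger_force: 0.0
```

step_arm --deltas '[{"x":1,"y":-0.08,"z":0,"ax":0,"ay":0,"az":0,"grip":-1},{"x":1,"y":-0.08,"z":0,"ax":0,"ay":0,"az":0,"grip":-1},{"x":1,"y":-0.08,"z":0,"ax":0,"ay":0,"az":0,"grip":-1},{"x":1,"y":-0.08,"z":0,"ax":0,"ay":0,"az":0,"grip":-1},{"x":1,"y":-0.08,"z":0,"ax":0,"ay":0,"az":0,"grip":-1}]'

```text
t: 35.35
position: [513.1, -12.1, 136.7]
eef_rot: [-1.905, -2.498, -0.0]
force: [0.1, -0.7, -0.2]
finger_gap: 0.998
finger_force: 0.0
```

step_arm --deltas '[{"x":1,"y":-0.08,"z":0,"ax":0,"ay":0,"az":0,"grip":-1},{"x":1,"y":-0.08,"z":0,"ax":0,"ay":0,"az":0,"grip":-1},{"x":1,"y":-0.08,"z":0,"ax":0,"ay":0,"az":0,"grip":-1},{"x":1,"y":-0.08,"z":0,"ax":0,"ay":0,"az":0,"grip":-1},{"x":1,"y":-0.08,"z":0,"ax":0,"ay":0,"az":0,"grip":-1}]'

```text
t: 35.98
position: [478.8, 82.2, 136.8]
eef_rot: [-1.905, -2.498, -0.0]
force: [0.4, -0.1, -0.1]
finger_gap: 1.001
finger_force: 0.0
```

step_arm --deltas '[{"x":1,"y":-0.08,"z":0,"ax":0,"ay":0,"az":0,"grip":-1},{"x":0.22,"y":-0.05,"z":0,"ax":0,"ay":0,"az":0,"grip":-1},{"x":0,"y":0,"z":0,"ax":0,"ay":0,"az":1,"grip":-1},{"x":0,"y":0,"z":0,"ax":0,"ay":0,"az":1,"grip":-1},{"x":0,"y":0,"z":0,"ax":0,"ay":0,"az":1,"grip":-1}]'

```text
t: 36.6
position: [470.4, 103.6, 136.8]
eef_rot: [-2.388, -2.041, 0.0]
force: [1.4, 1.1, 0.9]
finger_gap: 1.001
finger_force: 0.0
```

step_arm --deltas '[{"x":0,"y":0,"z":0,"ax":0,"ay":0,"az":1,"grip":-1},{"x":0,"y":0,"z":0,"ax":0,"ay":0,"az":1,"grip":-1},{"x":0,"y":0,"z":0,"ax":0,"ay":0,"az":0,"grip":-1}]'

```text
t: 36.98
position: [470.5, 103.5, 136.8]
eef_rot: [-2.643, -1.697, 0.0]
force: [-0.3, 0.3, 1.6]
finger_gap: 0.998
finger_force: 0.0
```

```bash
python3 go.py s 3 35.5
```

```text
t 36.98 pos [470.5 103.5 136.8] gap 0.998 ff 0.0 F [-0.3  0.3  1.6]
units target frame [0.01 0.01 5.06] current frame [0.01 0.02 5.06] turn [-0.   -0.    0.01]
```

step_arm --deltas '[{"x":0.02,"y":0.02,"z":1,"ax":0,"ay":0,"az":0,"grip":-1},{"x":0,"y":0,"z":1,"ax":0,"ay":0,"az":0,"grip":-1},{"x":0,"y":0,"z":1,"ax":0,"ay":0,"az":0,"grip":-1},{"x":0,"y":0,"z":1,"ax":0,"ay":0,"az":0,"grip":-1},{"x":0,"y":0,"z":0.98,"ax":0,"ay":0,"az":0,"grip":-1}]'

```text
t: 37.6
position: [471.0, 103.9, 36.6]
eef_rot: [-2.642, -1.699, -0.0]
force: [-0.3, 0.0, -0.2]
finger_gap: 1.001
finger_force: 0.0
```

step_arm --deltas '[{"x":0,"y":0,"z":0,"ax":0,"ay":0,"az":0,"grip":-1},{"x":0,"y":0,"z":0,"ax":0,"ay":0,"az":0,"grip":1},{"x":0,"y":0,"z":0,"ax":0,"ay":0,"az":0,"grip":1},{"x":0,"y":0,"z":0,"ax":0,"ay":0,"az":0,"grip":1},{"x":0,"y":0,"z":0,"ax":0,"ay":0,"az":0,"grip":1}]' --force 30

```text
t: 38.22
position: [471.4, 104.3, 37.9]
eef_rot: [-2.644, -1.696, -0.002]
force: [-0.5, -0.2, 6.3]
finger_gap: 0.39
finger_force: 30.3
```

step_arm --deltas '[{"x":0,"y":0,"z":-0.5,"ax":0,"ay":0,"az":0,"grip":1},{"x":0,"y":0,"z":-1,"ax":0,"ay":0,"az":0,"grip":1},{"x":0,"y":0,"z":-1,"ax":0,"ay":0,"az":0,"grip":1},{"x":0,"y":0,"z":-1,"ax":0,"ay":0,"az":0,"grip":1},{"x":0,"y":0,"z":-1,"ax":0,"ay":0,"az":0,"grip":1}]'

```text
t: 38.85
position: [470.8, 103.9, 128.2]
eef_rot: [-2.644, -1.696, 0.0]
force: [-0.3, -0.4, -0.8]
finger_gap: 0.389
finger_force: 29.9
```

step_arm --deltas '[{"x":0,"y":0,"z":-1,"ax":0,"ay":0,"az":-1,"grip":1},{"x":0,"y":0,"z":-0.5,"ax":0,"ay":0,"az":-1,"grip":1},{"x":0,"y":0,"z":0,"ax":0,"ay":0,"az":-1,"grip":1},{"x":0,"y":0,"z":0,"ax":0,"ay":0,"az":-1,"grip":1},{"x":0,"y":0,"z":0,"ax":0,"ay":0,"az":-1,"grip":1}]'

```text
t: 39.48
position: [470.8, 103.9, 157.6]
eef_rot: [-1.899, -2.502, -0.0]
force: [-0.3, 0.1, -0.3]
finger_gap: 0.387
finger_force: 30.0
```

```bash
python3 go.py d 3 155
python3 - <<'E'
from h import *
for u,v in[(480,235),(470,230),(480,242)]:print(at_z('top',u,v,90).round())
E
```

```text
t 39.48 pos [470.8 103.9 157.6] gap 0.387 ff 30.0 F [-0.3  0.1 -0.3]
units target frame [-19.02   1.21   0.13] current frame [-19.03   1.2    0.12] turn [-0. -0.  0.]
[ 544. -425.   90.]
[ 558. -398.   90.]
[ 524. -424.   90.]
```

step_arm --deltas '[{"x":-1,"y":0.06,"z":0,"ax":0,"ay":0,"az":0,"grip":1},{"x":-1,"y":0.06,"z":0,"ax":0,"ay":0,"az":0,"grip":1},{"x":-1,"y":0.06,"z":0,"ax":0,"ay":0,"az":0,"grip":1},{"x":-1,"y":0.06,"z":0,"ax":0,"ay":0,"az":0,"grip":1},{"x":-1,"y":0.06,"z":0,"ax":0,"ay":0,"az":0,"grip":1}]'

```text
t: 40.1
position: [503.2, 8.5, 157.5]
eef_rot: [-1.905, -2.498, -0.0]
force: [0.4, 0.2, 1.1]
finger_gap: 0.39
finger_force: 30.0
```

step_arm --deltas '[{"x":-1,"y":0.06,"z":0,"ax":0,"ay":0,"az":0,"grip":1},{"x":-1,"y":0.06,"z":0,"ax":0,"ay":0,"az":0,"grip":1},{"x":-1,"y":0.06,"z":0,"ax":0,"ay":0,"az":0,"grip":1},{"x":-1,"y":0.06,"z":0,"ax":0,"ay":0,"az":0,"grip":1},{"x":-1,"y":0.06,"z":0,"ax":0,"ay":0,"az":0,"grip":1}]'

```text
t: 40.72
position: [535.8, -87.0, 157.0]
eef_rot: [-1.905, -2.498, -0.0]
force: [0.1, 0.6, -1.0]
finger_gap: 0.388
finger_force: 30.0
```

step_arm --deltas '[{"x":-1,"y":0.06,"z":0,"ax":0,"ay":0,"az":0,"grip":1},{"x":-1,"y":0.06,"z":0,"ax":0,"ay":0,"az":0,"grip":1},{"x":-1,"y":0.06,"z":0,"ax":0,"ay":0,"az":0,"grip":1},{"x":-1,"y":0.06,"z":0,"ax":0,"ay":0,"az":0,"grip":1},{"x":-1,"y":0.06,"z":0,"ax":0,"ay":0,"az":0,"grip":1}]'

```text
t: 41.35
position: [568.1, -181.8, 157.0]
eef_rot: [-1.905, -2.498, -0.0]
force: [0.0, 0.9, -0.6]
finger_gap: 0.386
finger_force: 30.0
```

step_arm --deltas '[{"x":-1,"y":0.06,"z":0,"ax":0,"ay":0,"az":0,"grip":1},{"x":-1,"y":0.06,"z":0,"ax":0,"ay":0,"az":0,"grip":1},{"x":-1,"y":0.06,"z":0,"ax":0,"ay":0,"az":0,"grip":1},{"x":-1,"y":0.06,"z":0,"ax":0,"ay":0,"az":0,"grip":1},{"x":0,"y":0,"z":0,"ax":0,"ay":0,"az":0,"grip":1}]'

```text
t: 41.98
position: [594.0, -258.1, 156.7]
eef_rot: [-1.907, -2.496, -0.0]
force: [-0.2, 0.6, -1.1]
finger_gap: 0.387
finger_force: 30.0
```

step_arm --deltas '[{"x":0,"y":0,"z":0,"ax":0,"ay":0,"az":0,"grip":1}]'

```text
t: 42.1
position: [593.3, -256.3, 156.7]
eef_rot: [-1.904, -2.497, -0.001]
force: [0.1, 0.1, -0.7]
finger_gap: 0.383
finger_force: 30.0
```

```bash
python3 go.py d 3 40
python3 - <<'E'
from h import *
cap('wrist','w5.png')
E
```

```text
t 42.1 pos [ 593.3 -256.3  156.7] gap 0.383 ff 30.0 F [ 0.1  0.1 -0.7]
units target frame [-0.03  0.15  5.84] current frame [-0.04  0.15  5.84] turn [-0.   -0.01 -0.03]
```

View pics/w5.png

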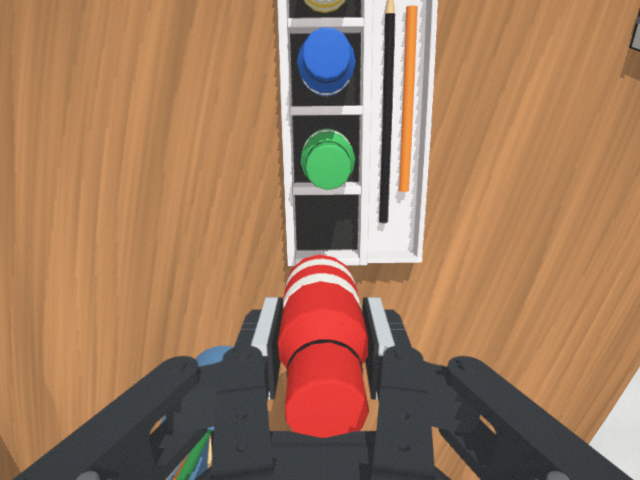

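The wrist view shows blue (326,62) and green (328,160) centred in their places, the last place empty at (328,222), and red held upright. Lower it.

step_arm --deltas '[{"x":-0.03,"y":0.1,"z":1,"ax":0,"ay":0,"az":0,"grip":1},{"x":0,"y":0,"z":1,"ax":0,"ay":0,"az":0,"grip":1},{"x":0,"y":0,"z":1,"ax":0,"ay":0,"az":0,"grip":1},{"x":0,"y":0,"z":1,"ax":0,"ay":0,"az":0,"grip":1},{"x":0,"y":0,"z":1,"ax":0,"ay":0,"az":0,"grip":1}]'

```text
t: 42.78
position: [595.4, -255.6, 56.6]
eef_rot: [-1.903, -2.499, -0.001]
force: [-0.6, 0.5, -1.4]
finger_gap: 0.386
finger_force: 30.0
```

step_arm --deltas '[{"x":0,"y":0,"z":0.6,"ax":0,"ay":0,"az":0,"grip":1},{"x":0,"y":0,"z":0.22,"ax":0,"ay":0,"az":0,"grip":1},{"x":0,"y":0,"z":0.06,"ax":0,"ay":0,"az":0,"grip":1},{"x":0,"y":0,"z":0.05,"ax":0,"ay":0,"az":0,"grip":1},{"x":0,"y":0,"z":0,"ax":0,"ay":0,"az":0,"grip":1}]'

```text
t: 43.4
position: [595.9, -256.6, 38.9]
eef_rot: [1.905, 2.498, 0.001]
force: [0.6, 0.1, -0.4]
finger_gap: 0.388
finger_force: 30.0
```

step_arm --deltas '[{"x":0,"y":0,"z":0.05,"ax":0,"ay":0,"az":0,"grip":1},{"x":0,"y":0,"z":0.04,"ax":0,"ay":0,"az":0,"grip":1},{"x":0,"y":0,"z":0,"ax":0,"ay":0,"az":0,"grip":1}]'

```text
t: 43.78
position: [595.9, -256.8, 37.9]
eef_rot: [1.905, 2.497, 0.0]
force: [-2.1, 0.4, 6.9]
finger_gap: 0.385
finger_force: 30.8
```

step_arm --deltas '[{"x":0,"y":0,"z":0,"ax":0,"ay":0,"az":0,"grip":-0.6},{"x":0,"y":0,"z":0,"ax":0,"ay":0,"az":0,"grip":-0.6},{"x":0,"y":0,"z":0,"ax":0,"ay":0,"az":0,"grip":-0.6},{"x":0,"y":0,"z":-0.5,"ax":0,"ay":0,"az":0,"grip":-0.6},{"x":0,"y":0,"z":-1,"ax":0,"ay":0,"az":0,"grip":-0.6}]'

```text
t: 44.4
position: [594.8, -256.1, 66.5]
eef_rot: [-1.903, -2.496, 0.0]
force: [0.6, 0.6, -0.3]
finger_gap: 0.796
finger_force: 0.0
```

step_arm --deltas '[{"x":0,"y":0,"z":-1,"ax":0,"ay":0,"az":0,"grip":-0.6},{"x":0,"y":0,"z":-1,"ax":0,"ay":0,"az":0,"grip":-0.6},{"x":0,"y":0,"z":-1,"ax":0,"ay":0,"az":0,"grip":-0.6},{"x":0,"y":0,"z":-1,"ax":0,"ay":0,"az":0,"grip":-0.6},{"x":0,"y":0,"z":-1,"ax":0,"ay":0,"az":0,"grip":-0.6}]'

```text
t: 45.02
position: [595.7, -256.5, 168.0]
eef_rot: [1.905, 2.498, 0.001]
force: [0.9, -0.4, 0.0]
finger_gap: 0.801
finger_force: 0.0
```

step_arm --deltas '[{"x":0,"y":-1,"z":0,"ax":0,"ay":0,"az":0,"grip":-0.6},{"x":0,"y":-1,"z":0,"ax":0,"ay":0,"az":0,"grip":-0.6},{"x":0,"y":-1,"z":0,"ax":0,"ay":0,"az":0,"grip":-0.6},{"x":0,"y":-1,"z":0,"ax":0,"ay":0,"az":0,"grip":-0.6},{"x":0,"y":0,"z":0,"ax":0,"ay":0,"az":0,"grip":-0.6}]'

```text
t: 45.65
position: [517.3, -278.0, 167.1]
eef_rot: [-1.906, -2.496, -0.0]
force: [0.4, -0.6, -0.0]
finger_gap: 0.797
finger_force: 0.0
```

Run:
```python
from h import *
p,_=cap('scene');a=cv2.resize(p[200:360,80:380],None,fx=2.4,fy=2.4)
t,_=cap('top','top2.png');b=cv2.resize(t[180:260,330:480],None,fx=4.8,fy=4.8)[:384//2*1+100]
cv2.imwrite('pics/fin.png',np.vstack([a,b[:200]])[:,:,::-1] if a.shape[1]==b.shape[1] else a[:,:,::-1])
```

```text
(no output)
```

View pics/fin.png

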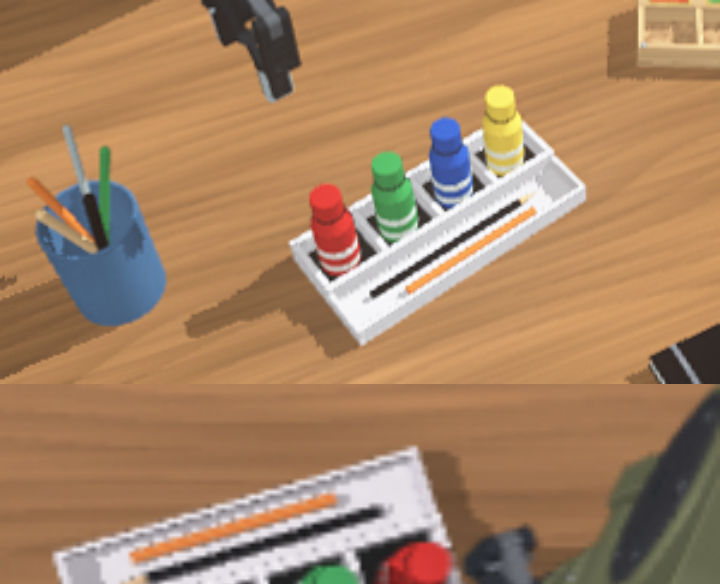

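All four bottles stand upright in the desk rack in the right order. The cup is untouched and the robot is clear.

```bash
python3 -c "
from workcell import ctrl;print(ctrl.job_done())"
```

```text
the job is handed in; nothing more can be done
None
```

I moved all four inks to the desk rack, upright on its floor in tab order (yellow, blue, green, red from the left), and handed the job in at about 46 s; the hand-in returned no verdict.

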